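# Start a flange nut on a strap clamp's stud and run it home

## Task

Clamp the board: set the brass flange nut squarely on the upright stud of the strap clamp, back it off counter-clockwise under light downward pressure until you feel it drop into the thread, then turn it clockwise until it comes to a firm stop with the strap pulled down, and let go of it. Feel your way and never force the nut; leave the other things on the table where they are.

Things in the scene. Friction and masses are not known exactly. Their poses are not given: they have to be found in the camera images.
- flange_nut: Brass flange nut, 0.2 to 0.4 kg, flange down on the table. Origin: centre of its underside, z up the bore. Round flange 72 mm wide, 6 mm thick; above it a hexagon 56 mm across flats up to 42 mm; two flats face its +y and -y, the rest every 60 degrees. Bore 41 mm, open at both ends; four inward lugs at 90 degree steps, 10 to 15 mm above the underside, leave a 29 mm passage. Grip two opposite flats.
- clamp: Fixed strap clamp: grey base plate 120 x 190 x 10 mm (190 along y), a steel strap 56 x 172 x 10 mm (172 along y) sprung over a wooden board, and a dark upright stud through the strap's middle that the nut goes on. Origin: centre of the plate's underside. Nut and clamp must never press on each other with over 150 N (a 2 N m twist): lean with 5 to 10 N, stop turning as soon as a stop is felt.
- stud_tip (a point): Top of the stud, on its axis, 86.5 mm above the table; z up. The smooth core is 26 mm in diameter; its top 8 mm taper to 13 mm, so a nut set on a few mm off-centre slides in if let give way sideways.
- ridge_top (a point): On the stud's axis, level with the flat tops of its four blunt thread ridges (38 mm over all, at 90 degree steps), 64.5 mm above the table. Next to each ridge, counter-clockwise, is a gap for a lug, then the next ridge's blunt end, 5 mm higher: a stop. Where the gaps lie round the stud differs each time and is not told (these axes say nothing of it); the nut finds them by feel.
- stud_seat (a point): On the stud's axis, level with the free strap's top, 44.5 mm above the table. A nut set on by chance mostly stands on the ridges, underside 11 mm above this, or on their blunt ends, 16 mm above; clockwise it jams. Backed off counter-clockwise, 90 degrees at most, its lugs meet the gaps, about 10 degrees of play before blunt ends stop it, and it drops until the flange lies on the strap, level with this.
- home_level (a point): On the stud's axis, 42 mm above the table: where the nut's underside is when fully home. From the dropped place the nut turns clockwise about 45 to 60 degrees; its lugs run under the ridges and draw nut and strap down 2.5 mm against a spring (4 to 8 N, with a turning moment well under 1 N m) to a firm stop. It stays when let go.
- grey_tape: Bystander: roll of grey tape, 103 mm across, 48 mm high, origin under its middle. Leave alone.
- red_screwdriver: Bystander: red-handled screwdriver, 200 mm long (along its y), 30 mm thick, lying. Leave alone.
- sanding_block: Bystander: pale sanding block, 65 x 100 x 26 mm. Leave alone.
- wood_block: Bystander: dark wood offcut, 40 x 75 x 40 mm. Leave alone.
- paint_brush: Bystander: paint brush with wooden handle, 50 x 198 x 14 mm (198 along its y), lying. Leave alone.
There are look-alikes about, which are no part of the job. Of the things that look like the flange_nut, the larger one is meant.

How it is judged:
By the outcome, as a careful person would: the job done as asked, in the order asked, and still so for the second after the job is handed in, with the robot touching nothing.
It also fails if it takes over 72 s, if anything falls off the work surface, if the arm or the gripper's body presses on something with over 40 N, if the wrist force passes 120 N, or if a joint passes its speed limit or range.

## Robot

A 6-joint arm with a two-finger parallel gripper is mounted at the origin on a cart in front of the work surface, level with it; the furniture and walls round the work are solid. World frame = base frame: x ahead of the robot, y to its left, z up, the work surface at z = 0. Lengths are in m, angles in rad, forces in N, time in s.
With the tool pointing down it reaches from about 0.3 to 0.775 m from the base axis. Payload 14.6 kg.
Tool frame: the origin (TCP) lies between the finger pads; the fingertips stand 19 mm ahead of it and the grasp point (between the pads) is the TCP; z points along the fingers, y is the direction in which the jaws open and shut (so a half turn about z gives the same grasp; the last joint's range is limited). The gripper opens to 94 mm and grips with 3 to 60 N. Pads are 16 mm wide; open, the fingers measure 119 mm over their backs; the gripper's body (75 mm by 177 mm) begins 78 mm behind the grasp point.
Start: joints at [1.242, 0.3, 1.521, -0, 1.321, -0.067], TCP at [0.142, 0.531, 0.224] pointing down, gripper open.
Joint ranges: [-3.03, 3.03], [-0.79, 2.21], [0.23, 2.52], [-1.04, 4.18], [0, 3.07], [-2.55, 2.55]. Speed limits (rad/s): [2.22, 2.22, 2.57, 3.14, 3.14, 3.14].

## Interface

Orientations are given as [roll, pitch, yaw] about the fixed x, y, z axes, in that order (R = Rz(yaw) Ry(pitch) Rx(roll)).
In Python, from station import telemetry, vision, ctrl gives the robot as it stands. The module is installed in compiled form; this text tells all that it offers.
- The arm moves only by the shell command python3 -m creep 'ROWS' [FORCE]. ROWS is JSON, a list of rows, each a list of 3 entries, a list of its own where there are three numbers: the shift along the tool's x, y, z in units of 50 mm (1.0 is 50 mm), then the turn about the tool's z in units of 8 degrees (1.0 is 8 degrees), then the opening, from 0 (shut) to 1 (fully open). In form: [[[tx, ty, tz], twist, gripper], ...]. A call has 1 to 12 rows; each row is the pose to reach, as a shift and turn from the pose commanded when the call began, along the tool's axes at that moment; what a row does not reach only later rows make up. A row lasts 1/10 s, in which the tool goes at most 50 mm and 8.59 degrees, less where a joint would pass 70% of its speed; a pose out of reach is approached as far as the arm can. A call with a gripper value outside its range is refused whole. The fingers move at their own pace and stop on an object; FORCE is the grip in N (left out, the last holds). Time passes only in rows, so rows that repeat a pose let the fingers close. It gives the time, the measured TCP pose, the force and the opening at its end, in the units of the state.
- telemetry.get_obs(): the state, without advancing time (a new reading comes with each control period).
- vision.camera(name): name is "side" or "top" or "wrist"; returns a dict with "img" (384x512x3 uint8, red, green, blue), "depth" (384x512 float32, m along the optical axis (not along the pixel's ray), 0 where there is no reading), "vertical_fov" (degrees; the focal length in pixels is half the picture's height over the tangent of half this angle, whatever the lens; pixels are square), "cx", "cy" (the principal point, pixels), "extrinsics" (4x4, takes a point from camera to world coordinates); the wrist camera has in their place "hand_eye" (4x4, takes a point from camera to tool coordinates, whose origin is the TCP and whose axes are the flange's). Camera axes: x right, y down, z forward; pixel columns grow to the right and rows downward; lengths in m; the calibration is good to about 2 mm. A picture is of the moment at which its call begins: read the wrist's pose just before it.
- ctrl.hand_in(): hands the job in, once; it reports no verdict.
The state is a dict: "time_s": time; "qpos": joint angles; "joint_vel": joint speeds; "tau": joint torques, N m; "ee_pos": TCP position; "eef_rot": TCP orientation; "force": force on the tool from outside, world axes, zero at the start; "moment": the same for the moment, N m; "grip_width": finger opening in m.
Only numpy, scipy, OpenCV 4.12 (cv2) and the standard library are available. Lean on these libraries where they do the work, as an engineer would, in place of code of your own. Each camera call takes 0.05 s, during which the arm holds its last target.

## Working session

There is one attempt and no reset: what is moved stays moved. The work goes in short steps, Python scripts to look and compute and a shell command to move; the robot and the scene stay as the last step left them, time stands still between calls to the robot, and variables do not carry over. Pictures are saved under pics/ and viewed, and the job is handed in when it is done.

```bash
mkdir -p pics; python3 - <<'E'
from station import telemetry, vision
import cv2,numpy as np
o=telemetry.get_obs();print(o)
for n in ("top","side","wrist"):
    c=vision.camera(n)
    np.savez(f"pics/{n}0.npz",**c)
    cv2.imwrite(f"pics/{n}0.png",c["img"][:,:,::-1])
    print(n,c["vertical_fov"],c["cx"],c["cy"],c.get("extrinsics",c.get("hand_eye")))
E
```

```text
{'time_s': 0.0, 'qpos': array([ 1.24237256e+00,  3.00500254e-01,  1.52156510e+00, -5.51669519e-05,
        1.32070393e+00, -6.65701445e-02]), 'joint_vel': array([-0.00041147, -0.00040517, -0.00055128,  0.00023133,  0.00076883,
        0.00144212]), 'tau': array([-7.03333135e-04, -5.31807590e+01, -3.52733767e+01,  7.07564154e-02,
        2.44054024e-02, -9.25837071e-05]), 'ee_pos': array([0.14230281, 0.53102706, 0.22387709]), 'eef_rot': array([-3.14041508e+00, -2.49539215e-05,  2.87975270e+00]), 'force': array([-0.06408776,  0.34292773, -0.11111226]), 'moment': array([-0.0093919 , -0.02706588, -0.00142828]), 'grip_width': 0.09397884429671742}
top 53.18995380180621 249.06636497966716 196.15242203408053 [[-5.26350176e-03 -9.95106675e-01  9.86661074e-02  4.38196609e-01]
 [-9.99986129e-01  5.25675380e-03 -3.28359482e-04 -6.09207076e-02]
 [-1.91910723e-04 -9.86664671e-02 -9.95120541e-01  1.27200932e+00]
 [ 0.00000000e+00  0.00000000e+00  0.00000000e+00  1.00000000e+00]]
side 53.224029410882125 257.992494245338 195.00211278566636 [[ 0.94701288 -0.2027866   0.24908672  0.32140172]
 [-0.32107639 -0.57654951  0.75133256 -0.832104  ]
 [-0.00874935 -0.79149748 -0.6111098   0.73449947]
 [ 0.          0.          0.          1.        ]]
wrist 71.54708995645689 255.86502357965514 191.06173332992105 [[ 2.87615428e-04 -9.59688049e-01 -2.81067189e-01  8.20856815e-02]
 [ 9.99999636e-01  5.00699550e-05  8.52336362e-04  1.85197653e-04]
 [-8.03903999e-04 -2.81067332e-01  9.59687714e-01 -1.59318637e-01]
 [ 0.00000000e+00  0.00000000e+00  0.00000000e+00  1.00000000e+00]]
```

View pics/top0.png

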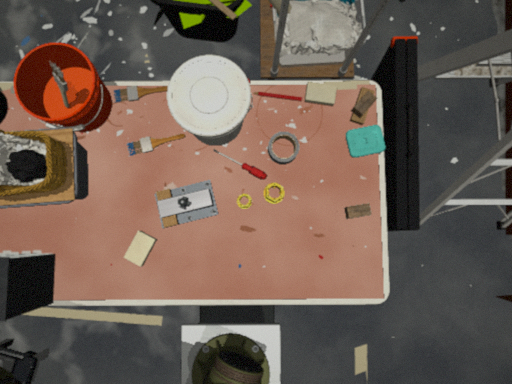

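View pics/side0.png

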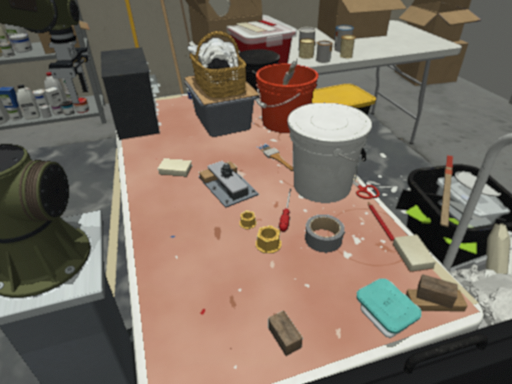

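View pics/wrist0.png

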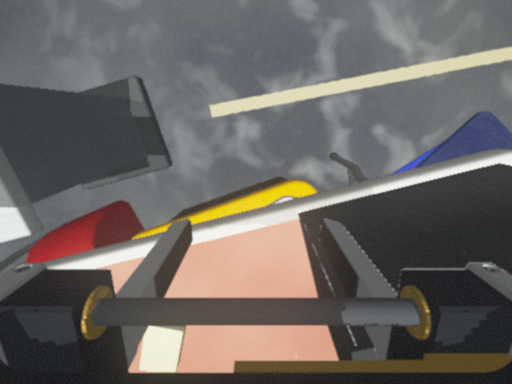

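The top view shows the larger brass nut at about (274,193), the small look-alike at (244,201) and the clamp at (187,203) with its dark stud. I'll measure these next.

```bash
cat > h.py <<'E'
import numpy as np,cv2
from station import telemetry, vision
from scipy.spatial.transform import Rotation as Ro
def load(n): return dict(np.load(n))
def f(c): return 192/np.tan(np.radians(float(c["vertical_fov"]))/2)
def TW(o):
    T=np.eye(4);T[:3,:3]=Ro.from_euler('xyz',o["eef_rot"]).as_matrix();T[:3,3]=o["ee_pos"];return T
def rays(c,uv,T=None):
    if T is None:T=c["extrinsics"]
    uv=np.atleast_2d(uv).astype(float)
    d=np.c_[(uv[:,0]-c["cx"])/f(c),(uv[:,1]-c["cy"])/f(c),np.ones(len(uv))]
    return T[:3,3],d@T[:3,:3].T
def plane(c,uv,z,T=None):
    o,d=rays(c,uv,T);return o+d*((z-o[2])/d[:,2])[:,None]
def cloud(c,T=None):
    if T is None:T=c["extrinsics"]
    v,u=np.mgrid[:384,:512];o,d=rays(c,np.c_[u.ravel(),v.ravel()],T)
    return (o+d*c["depth"].reshape(-1,1)).reshape(384,512,3)
E
python3 - <<'E'
from h import *
for n in("top","side"):
    c=load(f"pics/{n}0.npz");P=cloud(c)
    hsv=cv2.cvtColor(c["img"],cv2.COLOR_RGB2HSV)
    m=cv2.inRange(hsv,(20,110,80),(35,255,255))
    k,l,s,ce=cv2.connectedComponentsWithStats(m)
    for i in range(1,k):
        if s[i,4]>60:
            p=P[l==i];print(n,s[i],ce[i],np.median(p,0).round(3),p[:,2].max().round(3),p.min(0).round(3),p.max(0).round(3), "plane42",plane(c,ce[i],.042).round(3))
    im=c["img"][:,:,::-1]
    if n=="top": cr=im[140:240,140:300]
    else: cr=im[140:260,180:360]
    cv2.imwrite(f"pics/{n}crop.png",cv2.resize(cr,None,fx=4.4,fy=4.4,interpolation=cv2.INTER_CUBIC))
c=load("pics/top0.npz");P=cloud(c)
hi=(P[...,2]>.06)&(P[...,2]<.12); 
k,l,s,ce=cv2.connectedComponentsWithStats(hi.astype(np.uint8))
for i in range(1,k):
    p=P[l==i]
    if s[i,4]>5 and .1<p[:,0].mean()<.8: print(s[i],ce[i],p.mean(0).round(4),p.max(0).round(3),p.min(0).round(3))
E
```

```text
top [  7 131  39   7 112] [ 27.55357143 133.59821429] [0.711 0.536 0.262] 1.272 [ 0.438 -0.061  0.223] [0.718 0.59  1.272] plane42 [[0.77  0.663 0.042]]
top [  0 137  56  59 392] [ 35.62244898 175.49234694] [0.579 0.494 0.261] 1.272 [ 0.438 -0.061  0.156] [0.713 0.65  1.272] plane42 [[0.631 0.63  0.042]]
top [264 183  21  21 246] [273.49593496 193.28455285] [ 0.567 -0.14   0.038] 1.272 [ 0.438 -0.178 -0.004] [ 0.608 -0.061  1.272] plane42 [[ 0.569 -0.14   0.042]]
top [237 194  15  15 133] [243.92481203 201.09774436] [ 0.545 -0.045  0.027] 1.272 [ 0.438 -0.068 -0.005] [ 0.572 -0.021  1.272] plane42 [[ 0.544 -0.045  0.042]]
side [125   0  14  48 195] [131.57948718  23.15384615] [0.4   2.335 0.008] 0.167 [ 0.384  2.233 -0.237] [0.427 2.711 0.167] plane42 [[0.397 2.219 0.042]]
side [200  31  38  20 105] [218.54285714  37.04761905] [0.651 0.594 0.342] 0.358 [0.579 0.584 0.147] [0.866 1.343 0.358] plane42 [[0.895 1.66  0.042]]
side [ 190   54   56   44 1073] [219.87325256  78.77912395] [0.616 0.481 0.217] 0.734 [ 0.321 -0.832  0.154] [0.8   0.84  0.734] plane42 [[0.726 0.96  0.042]]
side [
[... 358 characters left out ...]
  239.59484346] [ 0.575 -0.157  0.028] 0.734 [ 0.321 -0.832  0.   ] [ 0.613 -0.081  0.734] plane42 [[ 0.568 -0.167  0.042]]
[406 104   8  53 291] [410.14776632 130.38831615] [ 0.7636 -0.5739  0.0807] [ 0.853 -0.565  0.09 ] [ 0.684 -0.585  0.061]
[196 121  48  23 158] [221.33544304 136.86708861] [0.7431 0.0248 0.0906] [0.8   0.104 0.12 ] [ 0.728 -0.043  0.06 ]
[ 76 142   8  58 233] [ 80.3776824  170.72103004] [0.6397 0.4687 0.08  ] [0.731 0.482 0.104] [0.551 0.461 0.061]
[178 197  12  12  90] [183.37777778 202.34444444] [0.5384 0.1444 0.0755] [0.557 0.163 0.088] [0.521 0.128 0.061]
[ 19 251  28  60 627] [ 38.28070175 279.34449761] [0.3055 0.5794 0.0895] [0.391 0.641 0.12 ] [0.219 0.57  0.06 ]
```

```bash
ls pics
```

```text
side0.npz
side0.png
sidecrop.png
top0.npz
top0.png
topcrop.png
wrist0.npz
wrist0.png
```

View pics/topcrop.png

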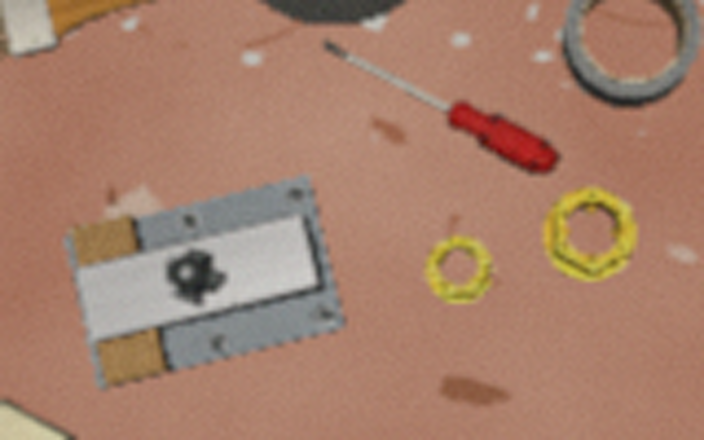

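View pics/sidecrop.png

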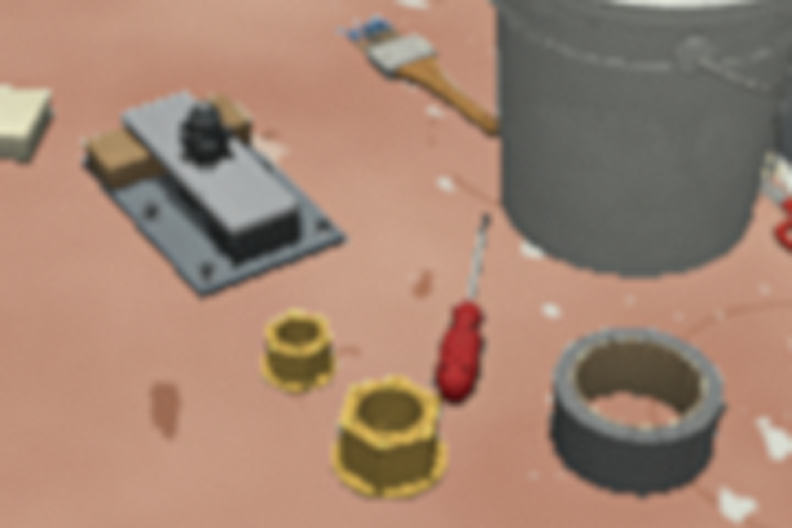

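```bash
python3 -m creep '[[[-0.5,-0.3,0],0,1],[[-1.3,-0.7,-0.2],0,1],[[-2.2,-1.2,-0.4],0,1],[[-3.1,-1.7,-0.5],0,1],[[-4.0,-2.2,-0.5],0,1],[[-4.9,-2.7,-0.5],0,1],[[-5.8,-3.2,-0.5],0,1],[[-6.7,-3.7,-0.5],0,1],[[-7.6,-4.2,-0.5],0,1],[[-8.5,-4.8,-0.5],0,1],[[-9.2,-5.2,-0.5],0,1],[[-9.6,-5.4,-0.5],0,1]]'; python3 -m creep '[[[0,0,0],0,1],[[0,0,0],0,1],[[0,0,0],0,1]]'
python3 - <<'E'
from h import *
o=telemetry.get_obs();c=vision.camera("wrist");print(o)
np.savez("pics/w1.npz",**c,T=TW(o)@c["hand_eye"]);cv2.imwrite("pics/w1.png",c["img"][:,:,::-1])
E
```

```text
time_s: 1.35
ee_pos: [0.5378, 0.1433, 0.2491]
eef_rot: [-3.141, -0.0, 2.878]
force: [-0.4, 0.4, 0.6]
grip_width: 0.094
time_s: 1.65
ee_pos: [0.5355, 0.1469, 0.2494]
eef_rot: [-3.142, -0.0, 2.881]
force: [-0.4, 0.4, -0.1]
grip_width: 0.0936
{'time_s': 1.65, 'qpos': array([ 2.01738389e-01,  2.93903567e-01,  1.47031310e+00,  1.15260234e-04,
        1.37761414e+00, -1.10810664e+00]), 'joint_vel': array([ 0.00833248, -0.00598551,  0.00034038, -0.00112307, -0.00144583,
       -0.00256539]), 'tau': array([-9.83893164e-01, -5.27655458e+01, -3.59762692e+01, -4.17790638e-03,
        6.59628469e-02, -3.69504676e-03]), 'ee_pos': array([0.53554337, 0.14691627, 0.24942122]), 'eef_rot': array([-3.14158757e+00, -2.63604343e-04,  2.88061922e+00]), 'force': array([-0.37011796,  0.43231159, -0.07340079]), 'moment': array([-0.00296772, -0.01090709, -0.01010658]), 'grip_width': 0.09359858889504091}
```

View pics/w1.png

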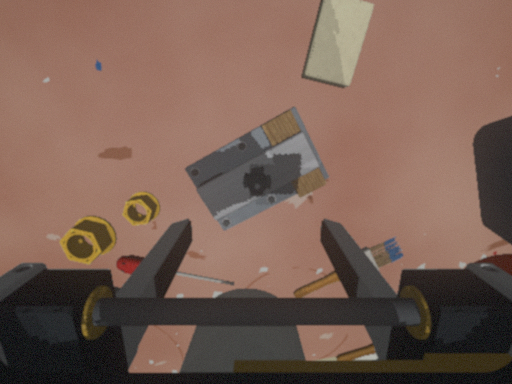

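The wrist view shows the stud at about (257,180), the large nut at (87,241), the small nut at (140,209) and the bucket along the bottom edge.

```bash
python3 - <<'E'
from h import *
c=load("pics/w1.npz");T=c["T"];P=cloud(c,T)
im=c["img"][:,:,::-1]
a=im[140:220,215:300];b=im[200:280,45:130]
cv2.imwrite("pics/w1c.png",np.hstack([cv2.resize(q,None,fx=4.6,fy=4.6,interpolation=cv2.INTER_CUBIC) for q in(a,b)]))
z=P[...,2]
w=np.zeros((384,512),bool);w[150:210,225:290]=1
for lo,hi in((.08,.092),(.058,.072),(.055,.1)):
    m=(z>lo)&(z<hi)&w;p=P[m];v,u=np.nonzero(m)
    print(lo,m.sum(),p.mean(0).round(4),p.min(0).round(4),p.max(0).round(4),u.mean(),v.mean())
v,u=np.nonzero((z>.055)&(z<.1)&w)
t=(z>.083)&(z<.095)&w;v,u=np.nonzero(t)
print("stud tip plane",plane(c,[[(u.min()+u.max())/2,(v.min()+v.max())/2]],.0865,T))
w[:]=0;w[205:275,50:125]=1
m=(z>.034)&(z<.05)&w;v,u=np.nonzero(m);p=P[m];print("nut top",m.sum(),p.mean(0).round(4),p.min(0).round(4),p.max(0).round(4))
cnt,_=cv2.findContours(m.astype(np.uint8),cv2.RETR_EXTERNAL,cv2.CHAIN_APPROX_NONE)
cn=max(cnt,key=cv2.contourArea)[:,0]
X=plane(c,cn,.042,T)[:,:2].astype(np.float32)
(ctr,r)=cv2.minEnclosingCircle(X);print("circ",ctr,r)
M=cv2.moments((X*1e4).astype(np.float32));cc=np.array([M["m10"],M["m01"]])/M["m00"]/1e4;print("centroid",cc)
d=X-cc;th=np.arctan2(d[:,1],d[:,0]);rr=np.hypot(*d.T)
# 6-fold phase of radius (corner direction)
o=np.argsort(th);g=np.linspace(-np.pi,np.pi,720,endpoint=False);R=np.interp(g,th[o],rr[o],period=2*np.pi)
F=(R*np.exp(-6j*g)).mean();print("corner angle deg mod60",-np.degrees(np.angle(F))/6, abs(F)*2,R.mean())
for k in range(-90,91,10):
    pass
# top cam
c=load("pics/top0.npz");P=cloud(c);z=P[...,2]
w[:]=0;w[175:215,255:295]=1
m=(z>.034)&(z<.05)&w;p=P[m];print("top nut",p.mean(0),p.min(0),p.max(0))
b=(z>.1)&(z<.3);b[:,:165]=0;b[:,255:]=0;b[:50]=0;b[150:]=0
p=P[b];print("bucket",p.min(0),p.max(0))
E
```

```text
0.08 207 [0.5407 0.1469 0.0838] [0.5307 0.1359 0.08  ] [0.5521 0.1577 0.0873] 256.56038647342996 184.92753623188406
0.058 239 [0.5379 0.1479 0.0646] [0.523  0.1277 0.0583] [0.5606 0.1653 0.0719] 256.69456066945605 178.9958158995816
0.055 559 [0.5389 0.1473 0.0741] [0.523  0.1277 0.056 ] [0.5606 0.1653 0.0873] 256.46153846153845 181.654740608229
stud tip plane [[0.54131606 0.14668212 0.0865    ]]
nut top 735 [ 0.5755 -0.1417  0.0395] [ 0.5446 -0.1722  0.034 ] [ 0.6087 -0.1144  0.0426]
circ (0.575162947177887, -0.139405757188797) 0.03356030583381653
centroid [ 0.57520801 -0.13977167]
corner angle deg mod60 0.3061253575660541 0.0015781312298972154 0.029839192981173924
top nut [ 0.57337952 -0.14381436  0.0410058 ] [ 0.54420982 -0.17126744  0.0342202 ] [ 0.60260681 -0.11579074  0.04742186]
bucket [ 0.7090311  -0.07159698  0.10035384] [0.94386637 0.16774388 0.23965849]
```

View pics/w1c.png

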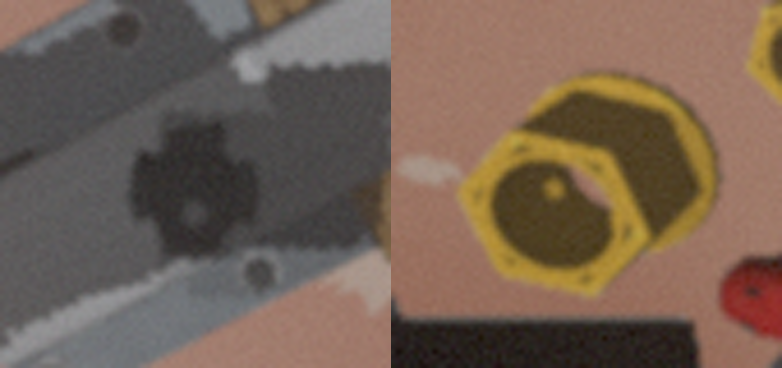

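```bash
python3 -m creep '[[[-0.2,-0.5,0],0,1],[[-0.5,-1.2,0],0,1],[[-0.8,-2,0],0,1],[[-1.2,-2.8,0.3],0,1],[[-1.5,-3.6,0.5],0,1],[[-1.8,-4.4,0.8],0,1],[[-2.1,-5.0,1],0,1],[[-2.23,-5.36,1],0,1],[[-2.23,-5.36,1],0,1],[[-2.23,-5.36,1],0,1],[[-2.23,-5.36,1],0,1]]'
cat > nut.py <<'E'
from h import *
import sys
n=sys.argv[1]
o=telemetry.get_obs();c=vision.camera("wrist");T=TW(o)@c["hand_eye"]
print(o["ee_pos"],o["eef_rot"],o["qpos"][5])
np.savez(f"pics/{n}.npz",**c,T=T);cv2.imwrite(f"pics/{n}.png",c["img"][:,:,::-1])
P=cloud(c,T);z=P[...,2]
w=np.hypot(P[...,0]-.574,P[...,1]+.141)<.05
m=(z>.036)&(z<.048)&w
cnt,_=cv2.findContours(m.astype(np.uint8),cv2.RETR_EXTERNAL,cv2.CHAIN_APPROX_NONE)
cn=max(cnt,key=cv2.contourArea)
hull=cv2.convexHull(cn)[:,0]
print("px",hull.mean(0),"n",m.sum(),"zmed",np.median(z[m]))
X=plane(c,hull,.042,T)[:,:2]
s=np.linspace(0,1,20,endpoint=False)[:,None]
D=np.concatenate([X[i]*(1-s)+X[(i+1)%len(X)]*s for i in range(len(X))])
(ctr,r)=cv2.minEnclosingCircle(D.astype(np.float32))
W=lambda a:((D@[np.cos(a),np.sin(a)]).max(),(D@[np.cos(a),np.sin(a)]).min())
ws=[(W(np.radians(a))[0]-W(np.radians(a))[1]) for a in range(180)]
f6=[ws[a]+ws[a+60]+ws[a+120] for a in range(60)];a0=int(np.argmin(f6))
A=np.array([[np.cos(np.radians(a0+k)),np.sin(np.radians(a0+k))] for k in(0,60,120)])
mid=[sum(W(np.radians(a0+k)))/2 for k in(0,60,120)]
print("circ",ctr,r,"flat normal deg",a0,"widths",[round(ws[a0+k],4) for k in(0,60,120)],"centre",np.linalg.lstsq(A,mid,rcond=None)[0])
E
python3 nut.py w2
```

```text
time_s: 2.8
ee_pos: [0.5745, -0.1401, 0.1999]
eef_rot: [3.141, 0.001, 2.881]
force: [0.7, -0.3, 0.1]
grip_width: 0.0936
[ 0.57454014 -0.14005657  0.19986431] [3.14148621e+00 5.21171882e-04 2.88132353e+00] -1.6116553420573534
px [251.58823529 185.41176471] n 941 zmed 0.0405891153837491
circ (0.5757722854614258, -0.14333298802375793) 0.03211330249905586 flat normal deg 30 widths [np.float64(0.0562), np.float64(0.0557), np.float64(0.0565)] centre [ 0.5758133  -0.14353301]
```

View pics/w2.png

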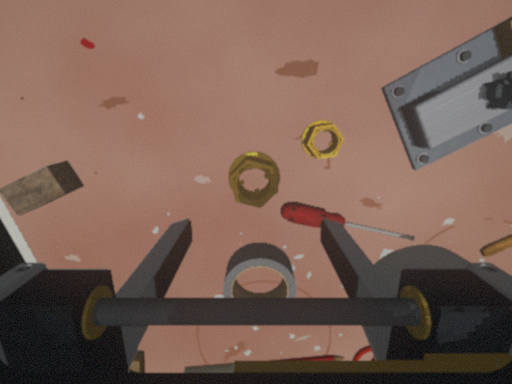

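The image shows the nut at (253,180), the screwdriver handle end at (285,211) and the tape at (260,275). The measured flat widths of 56 mm match the description. I'll check finger clearances before choosing the grasp direction.

```bash
python3 - <<'E'
from h import *
c=load("pics/w2.npz");T=c["T"];P=cloud(c,T);z=P[...,2]
C=np.array([.5758,-.1435])
ok=(z>.012)&(z<.09)&(c["depth"]>0.15)
r=np.hypot(P[...,0]-C[0],P[...,1]-C[1])
ok&=(r>.04)&(r<.13)
for a in (30,90,150):
    u=np.array([np.cos(np.radians(a)),np.sin(np.radians(a))]);n=np.array([-u[1],u[0]])
    d=P[...,:2]-C;s=d@u;t=d@n
    for sg in(1,-1):
        m=ok&(abs(t)<.016)&(s*sg>0);print(a,sg,"nearest obstacle along jaw",(s[m]*sg).min() if m.any() else None, m.sum())
hsv=cv2.cvtColor(c["img"],cv2.COLOR_RGB2HSV);m=cv2.inRange(hsv,(170,120,80),(180,255,255))|cv2.inRange(hsv,(0,180,80),(5,255,255))
v,u=np.nonzero(m);s=(v>195)&(v<230)&(u>270)&(u<350)
if s.any():
    X=plane(c,np.c_[u,v][s],.015,T)[:,:2]-C;i=np.argmin(np.hypot(*X.T));print("handle nearest",X[i],np.hypot(*X[i]))
E
```

```text
30 1 nearest obstacle along jaw 0.05397257062740985 494
30 -1 nearest obstacle along jaw None 0
90 1 nearest obstacle along jaw 0.08070729951981845 202
90 -1 nearest obstacle along jaw None 0
150 1 nearest obstacle along jaw None 0
150 -1 nearest obstacle along jaw 0.1034899327271975 327
handle nearest [0.05429909 0.02782959] 0.06101538649206139
```

```bash
python3 -m creep '[[[0,0,0],0.6,1],[[-0.04,-0.06,0],1.6,1],[[-0.04,-0.06,0],2.6,1],[[-0.04,-0.06,0],3.6,1],[[-0.04,-0.06,0],4.6,1],[[-0.04,-0.06,0],5.6,1],[[-0.04,-0.06,0],6.6,1],[[-0.04,-0.06,0],7.6,1],[[-0.04,-0.06,0],8.6,1],[[-0.04,-0.06,0],9.6,1],[[-0.04,-0.06,0],10.6,1],[[-0.04,-0.06,0],11.6,1]]'
python3 -m creep '[[[0,0,0.2],0.8,1],[[0,0,0.6],1.54,1],[[0,0,1],1.54,1],[[0,0,1.4],1.54,1],[[0,0,1.6],1.54,1],[[0,0,1.6],1.54,1],[[0,0,1.6],1.54,1],[[0,0,1.6],1.54,1]]'
python3 nut.py w3
```

```text
time_s: 4.05
ee_pos: [0.5757, -0.1438, 0.1998]
eef_rot: [3.141, -0.0, 1.256]
force: [-0.1, 0.1, 0.4]
grip_width: 0.0939
time_s: 4.85
ee_pos: [0.5761, -0.1449, 0.1206]
eef_rot: [3.14, -0.0, 1.045]
force: [-1.1, -0.3, 0.2]
grip_width: 0.0936
[ 0.57609055 -0.1448812   0.12063759] [ 3.13993440e+00 -3.89195591e-04  1.04534275e+00] 0.21740126807312643
px [252.84210526 202.94736842] n 1606 zmed 0.040666614590591246
circ (0.576869785785675, -0.14293675124645233) 0.03188225254416466 flat normal deg 30 widths [np.float64(0.0565), np.float64(0.0564), np.float64(0.0555)] centre [ 0.5765248  -0.14241468]
```

View pics/w3.png

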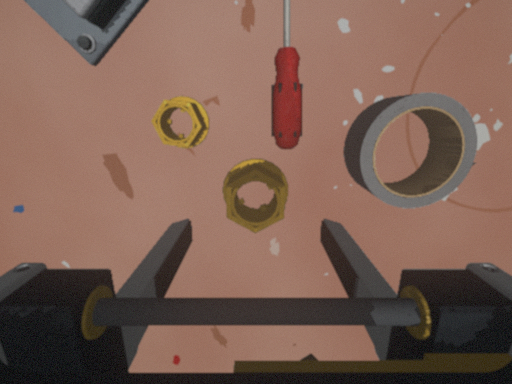

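The nut sits centred between the fingers, and the screwdriver and tape are clear of the jaw line. Descending to grip.

```bash
python3 -m creep '[[[0.03,-0.02,0.3],0,1],[[0.03,-0.02,0.7],0,1],[[0.03,-0.02,1.1],0,1],[[0.03,-0.02,1.4],0,1],[[0.03,-0.02,1.6],0,1],[[0.03,-0.02,1.74],0,1],[[0.03,-0.02,1.78],0,1],[[0.03,-0.02,1.78],0,1],[[0.03,-0.02,1.78],0,1]]'
python3 -m creep '[[[0,0,0],0,0.7],[[0,0,0],0,0.6],[[0,0,0],0,0.55],[[0,0,0],0,0.5],[[0,0,0],0,0.5],[[0,0,0],0,0.4],[[0,0,0],0,0.4],[[0,0,0],0,0.4]]' 45
```

```text
time_s: 5.8
ee_pos: [0.5758, -0.1432, 0.0311]
eef_rot: [3.141, -0.0, 1.045]
force: [0.1, -0.1, 0.6]
grip_width: 0.094
time_s: 6.6
ee_pos: [0.5756, -0.1431, 0.0305]
eef_rot: [3.141, -0.0, 1.045]
force: [0.3, 0.3, 0.3]
grip_width: 0.0557
```

```bash
python3 -m creep '[[[0,0,-0.2],0,0.4],[[0,0,-0.5],0,0.4],[[0,0,-0.9],0,0.4],[[0,0,-1.3],0,0.4],[[0,0,-1.7],0,0.4],[[0,0,-2.1],0,0.4],[[0,0,-2.4],0,0.4],[[0,0,-2.4],0,0.4],[[0,0,-2.4],0,0.4]]'
python3 -m creep '[[[0.2,-0.15,0],0,0.4],[[0.5,-0.4,0],0,0.4],[[0.9,-0.7,0],0,0.4],[[1.4,-1.1,0],0,0.4],[[1.9,-1.5,0],0,0.4],[[2.4,-1.9,0],0,0.4],[[2.9,-2.2,0],0,0.4],[[3.4,-2.6,0],0,0.4],[[3.9,-2.95,0],0,0.4],[[4.3,-3.25,0],0,0.4],[[4.6,-3.45,0],0,0.4],[[4.67,-3.51,0],0,0.4]]'
python3 -m creep '[[[0,0,0],0,0.4],[[0,0,0],0,0.4],[[0,0,0],0,0.4]]'
python3 - <<'E'
from h import *
o=telemetry.get_obs();print(o)
for n in("wrist","side","top"):
    c=vision.camera(n)
    if n=="wrist":c["extrinsics"]=TW(o)@c["hand_eye"]
    np.savez(f"pics/{n}4.npz",**c);im=c["img"][:,:,::-1]
    cv2.imwrite(f"pics/{n}4.png",im)
E
```

```text
time_s: 7.5
ee_pos: [0.5753, -0.1431, 0.1502]
eef_rot: [-3.141, 0.0, 1.045]
force: [-1.1, 0.1, -3.8]
grip_width: 0.0561
time_s: 8.7
ee_pos: [0.5398, 0.149, 0.1495]
eef_rot: [-3.14, 0.001, 1.047]
force: [-0.3, -1.0, -3.2]
grip_width: 0.0558
time_s: 9.0
ee_pos: [0.5409, 0.1461, 0.1503]
eef_rot: [-3.141, 0.0, 1.044]
force: [-0.3, 0.5, -2.8]
grip_width: 0.056
{'time_s': 9.0, 'qpos': array([ 1.98563376e-01,  3.93076621e-01,  1.57565962e+00, -1.13361445e-04,
        1.17315674e+00,  7.25295256e-01]), 'joint_vel': array([-0.00140459, -0.00159942, -0.00131332, -0.00167614,  0.0024953 ,
        0.00121985]), 'tau': array([ 4.22640257e-01, -5.79475307e+01, -3.42839670e+01,  7.03052524e-02,
       -3.64881288e-02, -3.91351932e-03]), 'ee_pos': array([0.5408899 , 0.1461418 , 0.15029404]), 'eef_rot': array([-3.14143724e+00,  2.77429109e-04,  1.04410838e+00]), 'force': array([-0.26272241,  0.54946393, -2.77708471]), 'moment': array([-0.10512569,  0.10194413,  0.04120884]), 'grip_width': 0.05601896015096716}
```

View pics/wrist4.png

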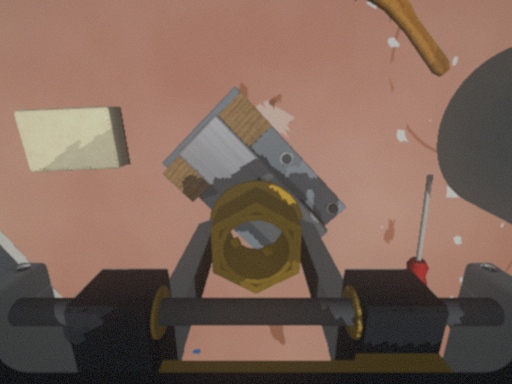

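View pics/side4.png

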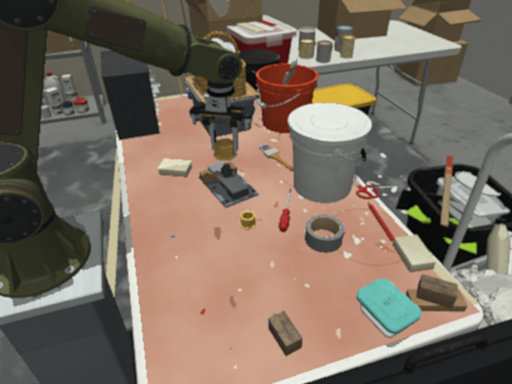

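The wrist view shows the nut square in the jaws at about (256,245), held above the clamp. Next I'll find its centre offset in the hand and refine the stud position from the side and top views.

```bash
python3 - <<'E'
from h import *
c=load("pics/wrist4.npz");H=c["hand_eye"];P=cloud(c,H) # tool coords
hsv=cv2.cvtColor(c["img"],cv2.COLOR_RGB2HSV)
br=cv2.inRange(hsv,(18,90,30),(35,255,255))>0
w=np.zeros((384,512),bool);w[170:300,195:320]=1
m=br&w&(P[...,2]<-.004)&(P[...,2]>-.02)
print(m.sum(),np.median(P[m],0))
cnt,_=cv2.findContours(m.astype(np.uint8),cv2.RETR_EXTERNAL,cv2.CHAIN_APPROX_NONE);cn=cv2.convexHull(max(cnt,key=cv2.contourArea))[:,0]
X=plane(c,cn,-.0115,H)[:,:2];print("hex in tool: circ",cv2.minEnclosingCircle(X.astype(np.float32)),X.min(0),X.max(0))
# flange bottom outline far edge: row min of brass at z=+.0305
# stud in earlier unobstructed side/top images: dark pixels
for n,(u0,u1,v0,v1) in dict(side=(212,245,155,185),top=(170,200,190,216)).items():
    c=load(f"pics/{n}0.npz");P=cloud(c);z=P[...,2]
    m=(z>.078)&(z<.095);w[:]=0;w[v0:v1,u0:u1]=1;m&=w
    v,u=np.nonzero(m);print(n,m.sum(),P[m].mean(0),P[m].min(0),P[m].max(0), 'px',u.mean(),v.mean(),u.min(),u.max(),v.min(),v.max())
c=load("pics/w1.npz");T=c["T"];P=cloud(c,T);z=P[...,2]
w[:]=0;w[150:215,225:290]=1
for h in (.066,.075,.0785,.081,.083,.085,.0865): 
    m=w&(abs(z-h)<.0015);p=P[m]
    if len(p)>3:print(h,len(p),(p.min(0)+p.max(0))/2,np.ptp(p,axis=0))
E
```

```text
3672 [ 0.00352008  0.00031585 -0.01004914]
hex in tool: circ ((0.0024884967133402824, 0.00024685170501470566), 0.031639888882637024) [-0.02902774 -0.02814562] [0.03400473 0.02837046]
side 35 [0.53885431 0.14072006 0.08296455] [0.52786133 0.13048357 0.07813439] [0.55040334 0.15212919 0.088518  ] px 225.37142857142857 166.0857142857143 222 229 163 169
top 44 [0.53886316 0.14593125 0.08346986] [0.52949868 0.13462388 0.07817958] [0.54861167 0.15736842 0.08805663] px 182.45454545454547 202.0 179 186 199 205
0.066 47 [0.54166855 0.14803188 0.06599762] [0.03697026 0.03397048 0.00297583]
0.075 13 [0.54187191 0.14659709 0.07526702] [0.02577496 0.02453499 0.0024396 ]
0.0785 77 [0.54128412 0.14626306 0.07850919] [0.02412822 0.02465891 0.00287177]
0.081 84 [0.54146694 0.14655058 0.08100033] [0.02155024 0.02236668 0.0029667 ]
0.083 65 [0.54156448 0.14648947 0.08296437] [0.01840806 0.01834662 0.00290874]
0.085 110 [0.54182754 0.14667818 0.08498074] [0.01579568 0.01549255 0.00295434]
0.0865 83 [0.54160519 0.14658828 0.08612872] [0.01291538 0.01337974 0.00224613]
```

```bash
cat > fs.py <<'E'
from h import *
o=telemetry.get_obs();print(o["time_s"],"pos",(o["ee_pos"]*1e3).round(2),"yaw",np.degrees(o["eef_rot"]).round(2),"F",o["force"].round(1),"M",o["moment"].round(2),"q6",o["qpos"][5].round(3),"g",round(o["grip_width"],4))
E
python3 -m creep '[[[-0.02,0,0.1],0,0.4],[[-0.02,0,0.3],0,0.4],[[-0.02,0,0.5],0,0.4],[[-0.02,0,0.65],0,0.4],[[-0.02,0,0.75],0,0.4],[[-0.02,0,0.8],0,0.4],[[-0.02,0,0.8],0,0.4],[[-0.02,0,0.8],0,0.4]]' >/dev/null; python3 fs.py
python3 -m creep '[[[0,0,0.02],0,0.4],[[0,0,0.04],0,0.4],[[0,0,0.06],0,0.4],[[0,0,0.08],0,0.4],[[0,0,0.1],0,0.4],[[0,0,0.1],0,0.4]]' >/dev/null; python3 fs.py
```

```text
9.95 pos [540.5  146.1  110.69] yaw [ 1.7998e+02 -1.0000e-02  5.9880e+01] F [ 0.7  0.8 -3.9] M [-0.05  0.09  0.01] q6 0.724 g 0.0554
10.55 pos [540.3  146.02 105.29] yaw [-1.7999e+02  1.0000e-02  5.9880e+01] F [-0.3  0.6 -3.6] M [-0.01  0.12  0.02] q6 0.724 g 0.0557
```

```bash
python3 -m creep '[[[0,0,0.02],0,0.4],[[0,0,0.04],0,0.4],[[0,0,0.06],0,0.4],[[0,0,0.06],0,0.4]]' >/dev/null; python3 fs.py
python3 -m creep '[[[0,0,0.02],0,0.4],[[0,0,0.04],0,0.4],[[0,0,0.06],0,0.4],[[0,0,0.06],0,0.4]]' >/dev/null; python3 fs.py
```

```text
10.95 pos [540.27 146.02 102.26] yaw [-1.7999e+02  1.0000e-02  5.9880e+01] F [ 0.8 -0.4 -2.4] M [-0.03  0.13 -0.02] q6 0.724 g 0.0556
11.35 pos [540.28 146.03  99.26] yaw [-1.7999e+02  1.0000e-02  5.9880e+01] F [ 0.2 -0.1 -2.6] M [-0.02  0.12 -0.07] q6 0.724 g 0.0558
```

```bash
python3 -m creep '[[[0,0,0.02],0,0.4],[[0,0,0.04],0,0.4],[[0,0,0.06],0,0.4],[[0,0,0.06],0,0.4]]' >/dev/null; python3 fs.py
python3 -m creep '[[[0,0,0.02],0,0.4],[[0,0,0.04],0,0.4],[[0,0,0.06],0,0.4],[[0,0,0.06],0,0.4]]' >/dev/null; python3 fs.py
```

```text
11.75 pos [540.27 146.03  96.27] yaw [-1.7999e+02  1.0000e-02  5.9880e+01] F [-0.  -0.3 -2.4] M [-0.07  0.1   0.06] q6 0.724 g 0.0559
12.15 pos [540.28 146.03  93.28] yaw [-1.7999e+02  1.0000e-02  5.9880e+01] F [-0.5  0.4 -3. ] M [-0.06  0.1   0.03] q6 0.724 g 0.0558
```

Below the ridge tops at 64.5 (underside ≈ 62.8) with no contact force. I'll take smaller steps from here.

```bash
for i in 1 2; do :; done
python3 -m creep '[[[0,0,0.01],0,0.4],[[0,0,0.02],0,0.4],[[0,0,0.03],0,0.4],[[0,0,0.03],0,0.4]]' >/dev/null; python3 fs.py
python3 -m creep '[[[0,0,0.01],0,0.4],[[0,0,0.02],0,0.4],[[0,0,0.03],0,0.4],[[0,0,0.03],0,0.4]]' >/dev/null; python3 fs.py
```

```text
12.55 pos [540.34 146.03  91.89] yaw [-180.      0.     59.88] F [ 0.6  0.1 -2.7] M [-0.08  0.07 -0.  ] q6 0.724 g 0.0557
12.95 pos [540.33 146.04  90.36] yaw [-180.      0.     59.88] F [ 0.6 -0.9 -3.3] M [-0.06  0.13  0.05] q6 0.724 g 0.0556
```

```bash

python3 -m creep '[[[0,0,0.01],0,0.4],[[0,0,0.02],0,0.4],[[0,0,0.03],0,0.4],[[0,0,0.03],0,0.4]]' >/dev/null; python3 fs.py
python3 -m creep '[[[0,0,0.01],0,0.4],[[0,0,0.02],0,0.4],[[0,0,0.03],0,0.4],[[0,0,0.03],0,0.4]]' >/dev/null; python3 fs.py
```

```text
13.35 pos [540.31 146.04  88.85] yaw [-1.7999e+02  1.0000e-02  5.9880e+01] F [-0.3 -0.3 -2.9] M [-0.04  0.1  -0.02] q6 0.724 g 0.0558
13.75 pos [540.34 146.04  87.38] yaw [-180.      0.     59.88] F [ 0.1  0.1 -3.3] M [ 0.    0.05 -0.01] q6 0.724 g 0.0556
```

```bash

python3 -m creep '[[[0,0,0.01],0,0.4],[[0,0,0.02],0,0.4],[[0,0,0.02],0,0.4]]' >/dev/null; python3 fs.py
python3 -m creep '[[[0,0,0.01],0,0.4],[[0,0,0.02],0,0.4],[[0,0,0.02],0,0.4]]' >/dev/null; python3 fs.py
```

```text
14.05 pos [540.33 146.03  86.36] yaw [-1.800e+02  1.000e-02  5.988e+01] F [-0.   0.1 -4.3] M [-0.06  0.11 -0.01] q6 0.724 g 0.0557
14.35 pos [540.41 146.08  85.55] yaw [ 1.7999e+02 -1.0000e-02  5.9880e+01] F [-0.7 -0.4 -1.3] M [-0.04  0.16  0.04] q6 0.724 g 0.0556
```

```bash

python3 -m creep '[[[0,0,0.01],0,0.4],[[0,0,0.01],0,0.4]]' >/dev/null; python3 fs.py
python3 -m creep '[[[0,0,0.01],0,0.4],[[0,0,0.01],0,0.4]]' >/dev/null; python3 fs.py
```

```text
14.55 pos [540.47 146.09  85.32] yaw [ 1.7998e+02 -2.0000e-02  5.9880e+01] F [-1.9 -1.   3. ] M [-0.12  0.55 -0.02] q6 0.724 g 0.0558
14.75 pos [540.51 146.12  85.18] yaw [ 1.7998e+02 -2.0000e-02  5.9880e+01] F [-5.8 -1.2  8.8] M [-0.25  0.93  0.03] q6 0.724 g 0.0559
```

```bash

python3 -m creep '[[[-0.005,-0.009,-0.003],0,0.4],[[-0.005,-0.009,-0.003],0,0.4]]' >/dev/null; python3 fs.py
python3 -m creep '[[[0,0,0],-0.15,0.4],[[0,0,0],-0.3,0.4],[[0,0,0],-0.45,0.4],[[0,0,0],-0.5,0.4],[[0,0,0],-0.5,0.4]]' >/dev/null; python3 fs.py
```

```text
14.95 pos [540.37 146.07  85.25] yaw [ 1.7992e+02 -6.0000e-02  5.9880e+01] F [-0.5 -0.5  6.7] M [-0.29  0.17  0.03] q6 0.724 g 0.056
15.45 pos [540.43 146.14  85.22] yaw [ 1.7992e+02 -6.0000e-02  6.3880e+01] F [-0.  -0.1  6.5] M [-0.16  0.04 -0.1 ] q6 0.654 g 0.0557
```

Lateral force is gone and the lean is steady at about 6.5 N plus the nut's weight. I'll back off in 5–6° steps.

```bash

python3 -m creep '[[[0,0,0],-0.2,0.4],[[0,0,0],-0.4,0.4],[[0,0,0],-0.6,0.4],[[0,0,0],-0.6,0.4]]' >/dev/null; python3 fs.py
python3 -m creep '[[[0,0,0],-0.2,0.4],[[0,0,0],-0.4,0.4],[[0,0,0],-0.6,0.4],[[0,0,0],-0.6,0.4]]' >/dev/null; python3 fs.py
```

```text
15.85 pos [540.45 146.17  85.23] yaw [ 1.7991e+02 -6.0000e-02  6.8730e+01] F [-0.1 -0.1  5.4] M [-0.09  0.01 -0.01] q6 0.57 g 0.0558
16.25 pos [540.45 146.16  85.25] yaw [ 1.7991e+02 -5.0000e-02  7.3530e+01] F [ 0.9 -0.2  5.8] M [-0.08  0.01 -0.09] q6 0.486 g 0.0558
```

```bash

python3 -m creep '[[[0,0,0],-0.2,0.4],[[0,0,0],-0.4,0.4],[[0,0,0],-0.6,0.4],[[0,0,0],-0.6,0.4]]' >/dev/null; python3 fs.py
python3 -m creep '[[[0,0,0],-0.2,0.4],[[0,0,0],-0.4,0.4],[[0,0,0],-0.6,0.4],[[0,0,0],-0.6,0.4]]' >/dev/null; python3 fs.py
```

```text
16.65 pos [540.28 146.02  85.1 ] yaw [ 1.7993e+02 -2.0000e-02  7.8330e+01] F [-0.6 -0.6  5.7] M [-0.39  0.14 -0.02] q6 0.402 g 0.0556
17.05 pos [540.12 145.99  84.78] yaw [179.96  -0.    83.13] F [-0.2 -1.1  4.5] M [-0.5  -0.18 -0.  ] q6 0.319 g 0.0556
```

```bash

python3 -m creep '[[[0,0,0],-0.2,0.4],[[0,0,0],-0.4,0.4],[[0,0,0],-0.6,0.4],[[0,0,0],-0.6,0.4]]' >/dev/null; python3 fs.py
```

```text
17.45 pos [539.91 146.16  84.31] yaw [ 1.7999e+02 -1.0000e-02  8.7970e+01] F [ 4.8  1.  -2.3] M [-0.11 -0.94 -0.04] q6 0.234 g 0.0559
```

Support vanished at yaw 88°, so the lugs look to be over the gaps. I'll relieve the side force and try going down.

```bash

python3 -m creep '[[[0,0.01,0],0,0.4],[[0,0.01,0.01],0,0.4],[[0,0.01,0.02],0,0.4],[[0,0.01,0.02],0,0.4]]' >/dev/null; python3 fs.py
python3 -m creep '[[[0,0,0.01],0,0.4],[[0,0,0.02],0,0.4],[[0,0,0.02],0,0.4]]' >/dev/null; python3 fs.py
```

```text
17.85 pos [540.16 146.08  83.41] yaw [-179.97    0.     87.88] F [ 2.   0.3 -2.8] M [-0.02 -0.28  0.05] q6 0.236 g 0.0556
18.15 pos [540.36 146.03  82.57] yaw [180.     0.    87.88] F [ 1.1 -0.2 -2.2] M [-0.03 -0.23  0.03] q6 0.236 g 0.056
```

```bash

python3 -m creep '[[[0,0.005,0.02],0,0.4],[[0,0.005,0.04],0,0.4],[[0,0.005,0.06],0,0.4],[[0,0.005,0.06],0,0.4]]' >/dev/null; python3 fs.py
python3 -m creep '[[[0,0,0.02],0,0.4],[[0,0,0.04],0,0.4],[[0,0,0.04],0,0.4]]' >/dev/null; python3 fs.py
```

```text
18.55 pos [540.74 146.14  79.56] yaw [ 1.7998e+02 -1.0000e-02  8.7880e+01] F [ 3.3  1.4 -1.3] M [ 0.3  -0.58  0.08] q6 0.235 g 0.0557
18.85 pos [540.74 146.12  77.61] yaw [ 1.7998e+02 -1.0000e-02  8.7880e+01] F [ 4.2  2.7 -0.2] M [ 0.45 -0.7   0.1 ] q6 0.235 g 0.0558
```

```bash

python3 -m creep '[[[0,0,0.02],0,0.4],[[0,0,0.04],0,0.4],[[0,0,0.04],0,0.4]]' >/dev/null; python3 fs.py
```

```text
19.15 pos [540.15 145.92  75.08] yaw [-1.7992e+02  2.0000e-02  8.7870e+01] F [ 1.4  0.2 -2.8] M [ 0.16 -0.13  0.01] q6 0.235 g 0.0558
```

```bash

python3 -m creep '[[[0,0,0.01],0,0.4],[[0,0,0.02],0,0.4],[[0,0,0.02],0,0.4]]' >/dev/null; python3 fs.py
python3 -m creep '[[[0,0,0.006],0,0.4],[[0,0,0.006],0,0.4]]' >/dev/null; python3 fs.py
```

```text
19.45 pos [540.28 145.96  74.54] yaw [-1.7995e+02  1.0000e-02  8.7880e+01] F [-3.9  0.4  1.5] M [-0.03  0.66  0.02] q6 0.235 g 0.0559
19.65 pos [540.39 145.99  74.25] yaw [-1.7997e+02  1.0000e-02  8.7880e+01] F [-3.7 -0.1  2.3] M [-0.11  0.79  0.01] q6 0.235 g 0.0555
```

The nut dropped the full 11 mm onto the strap. Now clockwise in small steps, following it down.

```bash

python3 -m creep '[[[0,-0.005,0.002],0.2,0.4],[[0,-0.005,0.003],0.4,0.4],[[0,-0.005,0.003],0.6,0.4],[[0,-0.005,0.003],0.6,0.4]]' >/dev/null; python3 fs.py
python3 -m creep '[[[0,0,0.002],0.2,0.4],[[0,0,0.004],0.4,0.4],[[0,0,0.005],0.6,0.4],[[0,0,0.005],0.6,0.4]]' >/dev/null; python3 fs.py
```

```text
20.05 pos [540.59 145.97  74.27] yaw [ 1.7997e+02 -1.0000e-02  8.2980e+01] F [ 0.5 -0.9  2.4] M [-0.24  0.07 -0.05] q6 0.321 g 0.0558
20.45 pos [540.43 146.13  73.96] yaw [ 1.7999e+02 -1.0000e-02  7.8190e+01] F [ 0.6 -0.4  2.7] M [-0.13  0.06 -0.13] q6 0.405 g 0.0559
```

```bash

python3 -m creep '[[[0,0,0.002],0.2,0.4],[[0,0,0.004],0.4,0.4],[[0,0,0.005],0.6,0.4],[[0,0,0.005],0.6,0.4]]' >/dev/null; python3 fs.py
python3 -m creep '[[[0,0,0.002],0.2,0.4],[[0,0,0.004],0.4,0.4],[[0,0,0.005],0.6,0.4],[[0,0,0.005],0.6,0.4]]' >/dev/null; python3 fs.py
```

```text
20.85 pos [540.39 146.07  73.71] yaw [ 1.7999e+02 -1.0000e-02  7.3390e+01] F [-1.1  0.8  4.2] M [ 0.02  0.08 -0.14] q6 0.488 g 0.0554
21.25 pos [540.38 146.04  73.42] yaw [180.    -0.    68.58] F [-0.3 -0.   5. ] M [-0.09  0.09 -0.15] q6 0.572 g 0.0557
```

```bash

python3 -m creep '[[[0,0,0.001],0.2,0.4],[[0,0,0.002],0.4,0.4],[[0,0,0.004],0.6,0.4],[[0,0,0.004],0.6,0.4]]' >/dev/null; python3 fs.py
python3 -m creep '[[[0,0,0.001],0.2,0.4],[[0,0,0.002],0.4,0.4],[[0,0,0.004],0.6,0.4],[[0,0,0.004],0.6,0.4]]' >/dev/null; python3 fs.py
```

```text
21.65 pos [540.37 146.05  73.22] yaw [180.    -0.    63.78] F [-0.5  0.   3.5] M [-0.06  0.1  -0.14] q6 0.656 g 0.0556
22.05 pos [540.37 146.06  73.04] yaw [ 1.800e+02 -1.000e-02  5.898e+01] F [-0.5 -0.4  4.7] M [-0.04  0.09 -0.15] q6 0.74 g 0.0556
```

```bash

python3 -m creep '[[[0,0,0.001],0.2,0.4],[[0,0,0.002],0.4,0.4],[[0,0,0.004],0.6,0.4],[[0,0,0.004],0.6,0.4]]' >/dev/null; python3 fs.py
python3 -m creep '[[[0,0,0.001],0.2,0.4],[[0,0,0.002],0.4,0.4],[[0,0,0.004],0.6,0.4],[[0,0,0.004],0.6,0.4]]' >/dev/null; python3 fs.py
```

```text
22.45 pos [540.36 146.04  72.83] yaw [180.    -0.    54.14] F [-0.1  0.9  5.8] M [-0.08  0.1  -0.13] q6 0.824 g 0.056
22.85 pos [540.39 146.03  72.64] yaw [ 1.800e+02 -1.000e-02  4.934e+01] F [-0.3  0.3  6.2] M [-0.07  0.1  -0.15] q6 0.908 g 0.0559
```

```bash

python3 -m creep '[[[0,0,0.001],0.2,0.4],[[0,0,0.002],0.4,0.4],[[0,0,0.002],0.4,0.4]]' >/dev/null; python3 fs.py
python3 -m creep '[[[0,0,0.001],0.2,0.4],[[0,0,0.002],0.4,0.4],[[0,0,0.002],0.4,0.4]]' >/dev/null; python3 fs.py
```

```text
23.15 pos [540.4  146.05  72.59] yaw [ 1.800e+02 -1.000e-02  4.614e+01] F [ 0.4 -0.8  6.4] M [-0.08  0.09 -0.13] q6 0.964 g 0.0553
23.45 pos [540.47 146.11  72.56] yaw [ 1.7999e+02 -2.0000e-02  4.2940e+01] F [-0.3  1.2  5.4] M [-0.01  0.09 -0.13] q6 1.02 g 0.0559
```

```bash

python3 -m creep '[[[0,0,0.001],0.2,0.4],[[0,0,0.002],0.3,0.4],[[0,0,0.002],0.3,0.4]]' >/dev/null; python3 fs.py
```

```text
23.75 pos [540.56 146.3   72.51] yaw [ 1.7999e+02 -5.0000e-02  4.0580e+01] F [0.4 1.7 5.7] M [0.31 0.   0.04] q6 1.061 g 0.0554
```

```bash

python3 -m creep '[[[0,0,0],0.1,0.4],[[0,0,0],0.2,0.4],[[0,0,0],0.2,0.4]]' >/dev/null; python3 fs.py
python3 fs.py
python3 -m creep '[[[0,0,0],0.1,0.4],[[0,0,0],0.2,0.4],[[0,0,0],0.2,0.4]]' >/dev/null; python3 fs.py
```

```text
24.05 pos [540.7  146.35  72.48] yaw [ 1.7999e+02 -7.0000e-02  3.9010e+01] F [3.6 4.4 3.9] M [ 0.65 -0.43  0.2 ] q6 1.089 g 0.0557
24.05 pos [540.7  146.35  72.48] yaw [ 1.7999e+02 -7.0000e-02  3.9010e+01] F [3.6 4.4 3.9] M [ 0.65 -0.43  0.2 ] q6 1.089 g 0.0557
24.35 pos [540.89 146.43  72.45] yaw [ 1.7997e+02 -9.0000e-02  3.7440e+01] F [4.5 5.  2.9] M [ 0.74 -0.71  0.45] q6 1.116 g 0.0557
```

Twist resistance is rising (0.04 → 0.2 → 0.45 N m over 3°) after about 48° of turning. I'll centre out the side force to tell a real stop from a side jam.

```bash

python3 -m creep '[[[0.005,0,0],0,0.4],[[0.01,0,0],0,0.4],[[0.01,0,0],0,0.4]]' >/dev/null; python3 fs.py
python3 -m creep '[[[0.004,0,0],0,0.4],[[0.004,0,0],0,0.4]]' >/dev/null; python3 fs.py
```

```text
24.65 pos [540.92 146.44  72.44] yaw [ 1.7999e+02 -3.0000e-02  3.7460e+01] F [2.1 3.  4.6] M [ 0.5  -0.31  0.39] q6 1.116 g 0.0561
24.85 pos [540.93 146.45  72.42] yaw [179.99  -0.    37.46] F [1.9 1.8 5.7] M [ 0.29 -0.1   0.4 ] q6 1.116 g 0.056
```

```bash

python3 -m creep '[[[0.004,0,0],0.1,0.4],[[0.004,0,0],0.2,0.4],[[0.004,0,0],0.2,0.4]]' >/dev/null; python3 fs.py
python3 - <<'E'
from h import *
o=telemetry.get_obs()
for n in("wrist","side"):
    c=vision.camera(n);np.savez(f"pics/{n}5.npz",**c);im=c["img"][:,:,::-1]
    if n=="side": im=cv2.resize(im[80:220,160:320],None,fx=4,fy=4,interpolation=cv2.INTER_CUBIC)
    cv2.imwrite(f"pics/{n}5.png",im)
c=load("pics/wrist5.npz");H=c["hand_eye"];P=cloud(c,H)
hsv=cv2.cvtColor(c["img"],cv2.COLOR_RGB2HSV);br=cv2.inRange(hsv,(18,90,30),(35,255,255))>0
for nm in("wrist4","wrist5"):
    c=load(f"pics/{nm}.npz");P=cloud(c,c["hand_eye"]);hsv=cv2.cvtColor(c["img"],cv2.COLOR_RGB2HSV);br=cv2.inRange(hsv,(18,90,30),(35,255,255))>0
    m=br&(P[...,2]<-.004)&(P[...,2]>-.02);m[:170]=0;m[300:]=0;m[:,:195]=0;m[:,320:]=0
    cnt,_=cv2.findContours(m.astype(np.uint8),cv2.RETR_EXTERNAL,cv2.CHAIN_APPROX_NONE);cn=cv2.convexHull(max(cnt,key=cv2.contourArea))[:,0]
    X=plane(c,cn,-.0115,c["hand_eye"])[:,:2]
    w=[np.ptp(X@[np.cos(a),np.sin(a)]) for a in np.radians(np.arange(0,180,.5))];f6=np.array(w[:120])+w[120:240]+w[240:]
    print(nm,np.median(P[m],0),cv2.minEnclosingCircle(X.astype(np.float32)),"flat normal tool deg",np.argmin(f6)*.5)
E
```

```text
25.15 pos [541.13 146.56  72.4 ] yaw [179.98  -0.    35.88] F [1.3 1.7 5.5] M [ 0.29 -0.15  0.73] q6 1.144 g 0.0558
wrist4 [ 0.00352008  0.00031585 -0.01004914] ((0.0024884967133402824, 0.00024685170501470566), 0.031639888882637024) flat normal tool deg 29.5
wrist5 [ 0.00381228  0.00014947 -0.0101055 ] ((0.0021212082356214523, 0.00043728004675358534), 0.03202418237924576) flat normal tool deg 29.5
```

View pics/wrist5.png

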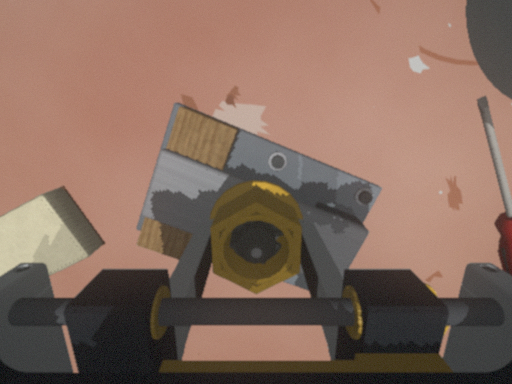

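View pics/side5.png

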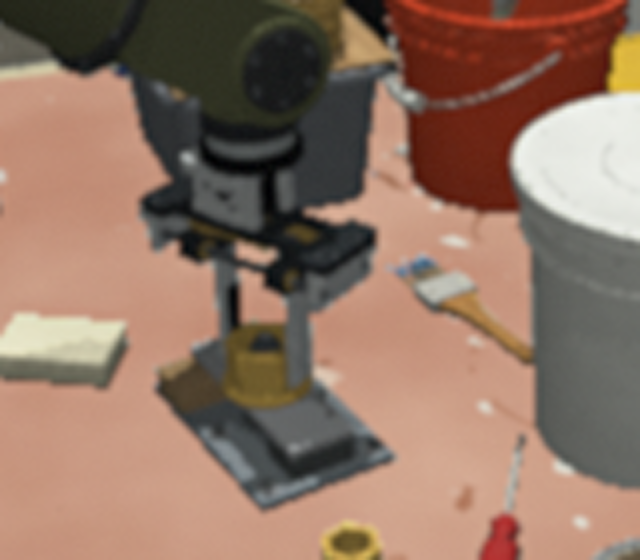

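The moment is still climbing gently and the nut has not slipped in the jaws. I'll nudge on in small steps, well under 2 N m.

```bash

python3 -m creep '[[[0.003,0,0],0.1,0.4],[[0.003,0,0],0.1,0.4],[[0.003,0,0],0.1,0.4]]' >/dev/null; python3 fs.py
```

```text
25.55 pos [541.18 146.58  72.38] yaw [1.7998e+02 1.0000e-02 3.5120e+01] F [1.9 1.  6. ] M [ 0.23 -0.07  1.03] q6 1.157 g 0.0559
```

Stiffness jumped to about 0.4 N m per degree, reaching 1.03 N m after 53° of travel, so I take it as the firm stop. I'll ease the lean, let go and check.

```bash

python3 -m creep '[[[0,0,-0.005],0,0.4],[[0,0,-0.005],0,0.4]]' >/dev/null; python3 fs.py
python3 -m creep '[[[0,0,-0.005],0,0.65],[[0,0,-0.005],0,0.8],[[0,0,-0.005],0,1],[[0,0,-0.005],0,1],[[0,0,-0.005],0,1]]' >/dev/null; python3 fs.py
python3 - <<'E'
from h import *
o=telemetry.get_obs()
c=vision.camera("wrist");np.savez("pics/wrist6.npz",**c);cv2.imwrite("pics/wrist6.png",c["img"][:,:,::-1])
for nm in("wrist5","wrist6"):
    c=load(f"pics/{nm}.npz");P=cloud(c,c["hand_eye"]);hsv=cv2.cvtColor(c["img"],cv2.COLOR_RGB2HSV);br=cv2.inRange(hsv,(18,90,30),(35,255,255))>0
    m=br&(P[...,2]<-.004)&(P[...,2]>-.02);m[:170]=0;m[300:]=0;m[:,:195]=0;m[:,320:]=0
    cnt,_=cv2.findContours(m.astype(np.uint8),cv2.RETR_EXTERNAL,cv2.CHAIN_APPROX_NONE);cn=cv2.convexHull(max(cnt,key=cv2.contourArea))[:,0]
    X=plane(c,cn,-.0115,c["hand_eye"])[:,:2]
    w=[np.ptp(X@[np.cos(a),np.sin(a)]) for a in np.radians(np.arange(0,180,.5))];f6=np.array(w[:120])+w[120:240]+w[240:]
    print(nm,np.median(P[m],0),cv2.minEnclosingCircle(X.astype(np.float32)),"flat normal tool deg",np.argmin(f6)*.5)
E
```

```text
25.75 pos [541.14 146.58  72.4 ] yaw [1.7999e+02 2.0000e-02 3.5100e+01] F [2.8 1.4 1.7] M [ 0.13 -0.45  1.12] q6 1.158 g 0.056
26.25 pos [541.09 146.61  72.71] yaw [-1.7999e+02  2.0000e-02  3.5060e+01] F [0.2 0.5 0.7] M [-0.06  0.13 -0.01] q6 1.158 g 0.0898
wrist5 [ 0.00381228  0.00014947 -0.0101055 ] ((0.0021212082356214523, 0.00043728004675358534), 0.03202418237924576) flat normal tool deg 29.5
wrist6 [ 0.00429156  0.00014896 -0.00989781] ((0.002811242826282978, 0.00053264235612005), 0.03198504447937012) flat normal tool deg 27.5
```

Released. The nut sits about 2° behind the jaws, consistent with a stop. I'll re-grip it centred and feel the stop once more.

```bash

python3 -m creep '[[[0,0,0],-0.25,1],[[0,0,0],-0.25,1],[[0,0,0],-0.25,0.65],[[0,0,0],-0.25,0.5],[[0,0,0],-0.25,0.4],[[0,0,0],-0.25,0.4],[[0,0,0],-0.25,0.4]]' 40 >/dev/null; python3 fs.py
python3 -m creep '[[[0,0,0],0.1,0.4],[[0,0,0],0.1,0.4],[[0,0,0],0.1,0.4]]' >/dev/null; python3 fs.py
python3 -m creep '[[[0,0,0],0.1,0.4],[[0,0,0],0.1,0.4],[[0,0,0],0.1,0.4]]' >/dev/null; python3 fs.py
```

```text
27.0 pos [541.16 146.68  72.79] yaw [-180.      0.     37.07] F [-0.2  1.3 -0.7] M [-0.04  0.09 -0.02] q6 1.123 g 0.0576
27.3 pos [541.29 146.63  72.79] yaw [ 1.7999e+02 -1.0000e-02  3.6290e+01] F [ 2.1 -0.3 -2. ] M [-0.06 -0.21  0.41] q6 1.137 g 0.0557
27.6 pos [541.31 146.66  72.8 ] yaw [ 1.7999e+02 -1.0000e-02  3.5490e+01] F [ 4.  -0.5 -2.8] M [-0.13 -0.51  0.64] q6 1.151 g 0.0558
```

Resistance is immediate, so the stop is real. Opening, and retreating straight up.

```bash

python3 -m creep '[[[0,0,0],0,0.65],[[0,0,0],0,0.8],[[0,0,0],0,1],[[0,0,0],0,1],[[0,0,0],0,1],[[0,0,0],0,1]]' >/dev/null; python3 fs.py
python3 -m creep '[[[0,0,-0.1],0,1],[[0,0,-0.3],0,1],[[0,0,-0.6],0,1],[[0,0,-1],0,1],[[0,0,-1.5],0,1],[[0,0,-2],0,1],[[0,0,-2.4],0,1],[[0,0,-2.6],0,1],[[0,0,-2.6],0,1],[[0,0,-2.6],0,1]]' >/dev/null; python3 fs.py
python3 - <<'E'
from h import *
o=telemetry.get_obs()
for n in("wrist","side","top"):
    c=vision.camera(n)
    if n=="wrist":c["extrinsics"]=TW(o)@c["hand_eye"]
    np.savez(f"pics/{n}7.npz",**c);im=c["img"][:,:,::-1]
    if n=="side": im=cv2.resize(im[120:240,160:320],None,fx=4,fy=4,interpolation=cv2.INTER_CUBIC)
    cv2.imwrite(f"pics/{n}7.png",im)
c=load("pics/wrist7.npz");P=cloud(c);z=P[...,2]
w=np.hypot(P[...,0]-.5415,P[...,1]-.1466)<.05
hsv=cv2.cvtColor(c["img"],cv2.COLOR_RGB2HSV);br=cv2.inRange(hsv,(18,90,30),(35,255,255))>0
m=w&br&(z>.075)&(z<.095);p=P[m];print(m.sum(),np.median(p,0),(p.min(0)+p.max(0))/2,np.ptp(p,axis=0))
A=np.c_[p[:,:2]-p[:,:2].mean(0),np.ones(len(p))];s=abs(p[:,2]-np.median(p[:,2]))<.003;print("tilt deg",np.degrees(np.linalg.lstsq(A[s],p[s,2],rcond=None)[0][:2]))
E
```

```text
28.2 pos [541.17 146.68  72.8 ] yaw [-180.     -0.     35.47] F [ 0.3 -0.2 -0.6] M [-0.07  0.09 -0.02] q6 1.151 g 0.0936
29.2 pos [540.9  146.62 202.13] yaw [-1.7998e+02  4.0000e-02  3.5480e+01] F [ 0.1  0.2 -0.6] M [-0.05  0.16 -0.01] q6 1.151 g 0.0938
1223 [0.54297407 0.14754814 0.08267481] [0.54150191 0.14721759 0.08017028] [0.05796991 0.0630756  0.01018581]
tilt deg [-0.11990086  0.06561783]
```

View pics/wrist7.png

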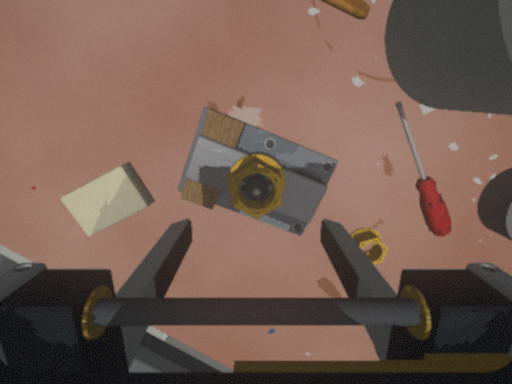

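View pics/side7.png

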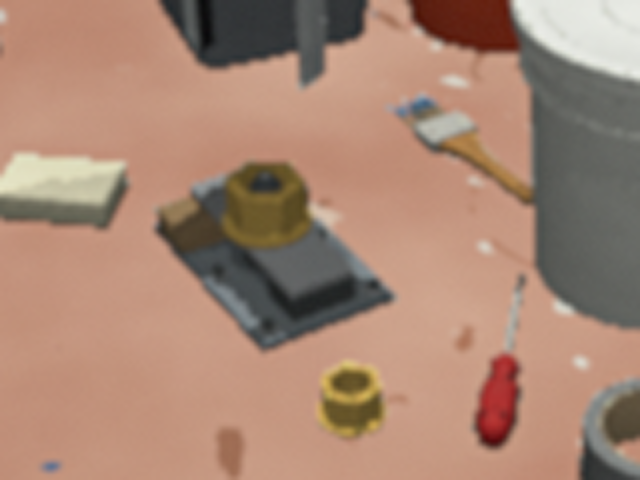

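The nut is level on the stud (tilt about 0.1°). Its top reads 82.7 mm; this camera earlier read 40.6 for the nut's 42 mm top, so corrected it is about 84, which is home. The gripper is clear, so I'm handing in.

```bash
python3 -c "
from station import ctrl
print(ctrl.hand_in())"
```

```text
the job is handed in; nothing more can be done
None
```

The board is clamped: the large brass flange nut is on the stud at its firm stop, released, and the job was handed in at about 29 s of the 72 s allowed.

- **Setting on and backing off:** I set the nut on the stud with no side contact. It stood on the ridges under a lean of about 9 N. I backed it off counter-clockwise about 28°, where the support vanished and it dropped 11 mm onto the strap.
- **Tightening:** I turned it clockwise about 52° and stopped as the resistance rose steeply, with a highest reading of about 1.1 N m. After letting go I re-gripped it, and the resistance came back at once at the same angle (0.4, then 0.6 N m).
- **Final checks:** The nut is level to about 0.1° and the gripper is open 13 cm above it. In the last pictures I saw nothing else moved, though I did not measure the other things.
- **Small disagreements:** While tightening, the tool went down about 2.2 mm against the nominal 2.5 mm. The raw camera height for the nut's top was 82.7 mm against 84 mm. Corrected by the 1.4 mm that camera misread the nut on the table, it is about 84 mm, the home level.

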